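# Feel for the release notch in the dispenser's bar and pop its cover

## Task

Starting at the end with the red dot, run a fingertip along the top of the grey bar on the front of the baking-paper dispenser until you feel the release notch, then press the grey key inside the notch all the way down so that the yellow cover pops ajar, and move clear. Do not touch the cover itself, grasp nothing, and leave the mug, the jar and the brush where they are.

Things in the scene. Friction and masses are not known exactly. Their poses are not given: they have to be found in the camera images.
- dispenser: White dispenser fixed to the counter, 344 mm wide, 165 deep. Origin: on the counter under the middle of its front bar; x to its rear, away from the robot, y along the bar to the red-dot end, z up. Foot: x -15 to 150 mm, 50 mm tall. Behind the bar (x 10 to 40) an open grey trough, floor 50 mm up; then a box 80 mm tall under the cover.
- bar_end: The red-dot end (y 110 to 170 mm) of the upright rigid grey bar, which is free at front and rear: y -170 to 170 mm, x -10 to 10, flat top 85 mm up. Origin and axes as the dispenser. The bar has one notch, cut through its thickness and open at the top, 40 mm long along y, centre anywhere from y -48 to 48 mm, changing each time.
- bar_next: The next length of the same bar, level with the end, y 70 to 110 mm. Origin and axes as the dispenser.
- dot (a point): Centre of the red dot (12 mm wide) on the bar's top, 20 mm from its end: at y = 150 mm, 85 mm above the counter. Its axes are those of the dispenser.
- key (a joint): Travel, m, of the key in the notch: same grey as the bar, 37 mm along it, 16 thick, top 12 mm below the bar's top at 0 (up), 20 mm below it at 0.008 (fully pressed, straight down). Stiff: takes about 6 N, stays where pushed, raises the cover by 30 rad per m. Its place along the bar is not given: feel or look for it.
- cover: Yellow cover, 114 mm deep, 340 wide, 8 thick, hinged along the dispenser's rear. Origin: mid-hinge (dispenser x 150 mm, 80 mm up), x to the rear and z up when shut. It tilts 0.24 rad when the key is fully pressed, its front edge (38 mm behind the bar's middle) then rises about 27 mm; it stays ajar.
- cover_front (a point): Middle of the cover's upper front edge, 88 mm above the counter when shut.
- mug: Red mug, 82 mm across, 95 mm tall, loose, beside one end of the dispenser. Origin: centre of its underside, handle to +y.
- jar: Amber glass jar with green cap, 68 mm across, 100 mm tall, loose, beside the other end. Origin: centre of its underside.
- brush: Pastry brush lying loose on the counter in front of the dispenser, along its own x, origin under its middle; under 40 mm tall.
There are look-alikes about, which are no part of the job. What is meant by the mug is not black, and is the larger of those in its own colour.

How it is judged:
By the outcome, as a careful person would: the job done as asked, in the order asked, and still so for the second after the job is handed in, with the robot touching nothing.
It also fails if it takes over 54 s, if anything falls off the work surface, if the arm or the gripper's body presses on something with over 40 N, if the wrist force passes 120 N, or if a joint passes its speed limit or range.

## Robot

A 6-joint arm with a two-finger parallel gripper is mounted at the origin on the work surface. World frame = base frame: x ahead of the robot, y to its left, z up, the work surface at z = 0. Lengths are in mm, angles in rad, forces in N, time in s.
With the tool pointing down it reaches from about 350 to 775 mm from the base axis. Payload 7.3 kg.
Tool frame: the origin (TCP) lies on the centre line of the jaws, within the pads' length; the fingertips stand 11 mm ahead of it and the grasp point (between the pads) lies 8 mm behind it; z points along the fingers, y is the line along which they close (so a half turn about z gives the same grasp; the last joint's range is limited). The gripper opens to 92 mm and grips with 3 to 60 N. Pads are 19 mm wide; open, the fingers measure 130 mm over their backs; the gripper's body (75 mm by 190 mm) begins 47 mm behind the grasp point.
Start: joints at [1.044, 0.342, 1.524, -0, 1.275, -0.146], TCP at [195.11, 487.418, 237.741] pointing down, gripper open.
Joint ranges: [-2.53, 2.53], [-0.77, 2.02], [0.04, 2.7], [-1, 4.14], [0.28, 2.66], [-3.11, 3.11]. Speed limits (rad/s): [2.57, 2.57, 3.14, 3.14, 3.14, 3.14].

## Interface

Orientations are given as [roll, pitch, yaw] about the fixed x, y, z axes, in that order (R = Rz(yaw) Ry(pitch) Rx(roll)).
In Python, from plant import bot gives the robot as it stands.
- The arm moves only by the tool step_arm, never from a script. Its argument "deltas" is a list of rows, each a list of 5 numbers: the opening, from 0 (shut) to 1 (fully open), then the shift along the tool's x, y, z each as a share of 0.5 m, from -1 to 1, then the turn about the tool's z as a share of pi/2 rad, from -1 to 1. In form: [[claw, x, y, z, turn], ...]. A call has 1 to 8 rows; each row shifts and turns the commanded pose from where the row before left it, along the tool's axes as they then stand; what a row does not reach is not made up. A row lasts 1/10 s, in which the tool goes at most 50 mm and 8.59 degrees, less where a joint would pass 70% of its speed; a pose out of reach is approached as far as the arm can. A call with a number of a shift or a turn outside -1 to 1 is refused whole. A call with a gripper value outside its range is refused whole. The fingers move at their own pace and stop on an object; the grip force is fixed at half the most. Time passes only in rows, so rows that do not move let the fingers close. It gives the time, the measured TCP pose, the force, the opening and the grip force at its end, in the units of the state.
- bot.get_obs(): the state, without advancing time (a new reading comes with each control period).
- bot.capture(name): name is "side" or "top"; returns (picture, depth): 420x560x3 uint8, red, green, blue; 420x560 float32, mm along the optical axis (not along the pixel's ray), 0 where there is no reading.
- bot.camera_params(name): a dict with "fov_y" (degrees; the focal length in pixels is half the picture's height over the tangent of half this angle, whatever the lens; pixels are square), "cx", "cy" (the principal point, pixels), "k1" (the pictures are not rectified: a ray, as slopes to the right and down, at radius r is drawn at 1 + k1 r^2 times it, then the intrinsics apply), "rvec" (rotation vector, rad) and "tvec" (3), from world to camera coordinates, as OpenCV has them. Camera axes: x right, y down, z forward; pixel columns grow to the right and rows downward; lengths in mm; the calibration is good to about 2 mm. A picture is of the moment at which its call begins. camera_params takes no time and is no camera call.
- bot.close_job(): hands the job in; it is judged then, once.
The state is a dict: "time": time; "joint_positions": joint angles; "dq": joint speeds; "tau": joint torques, N m; "tool_pos": TCP position; "tcp_rot": TCP orientation; "contact_force": force on the tool from outside, world axes, zero at the start; "moment": the same for the moment, N m; "grip_width": finger opening in mm; "finger_force": force on a finger pad.
Only numpy, scipy, OpenCV 4.12 (cv2) and the standard library are available. Lean on these libraries where they do the work, as an engineer would, in place of code of your own. Each camera call takes 0.05 s, during which the arm holds its last target. There are 200 camera calls.

## Working session

There is one attempt and no reset: what is moved stays moved. The work goes in short steps, Python scripts to look and compute and a tool call to move; the robot and the scene stay as the last step left them, time stands still between calls to the robot, and variables do not carry over. Pictures are saved under pics/ and viewed, at most 10 in all, crops included, and the job is handed in when it is done.

Besides the shell and the picture viewer there is one more tool, called after "Request:" as name(argument=value, ...), one argument or row to a line, values as JSON. step_arm: Moves the arm, as the interface text tells. Shift numbers are shares of 0.5 m and turn numbers shares of pi/2 rad, none past 1 either way. Its arguments: {"type":"object","properties":{"deltas":{"type":"array","items":{"type":"array","items":{"type":"number","minimum":-1,"maximum":1}}}},"required":["deltas"]}

```bash
mkdir -p pics && cat > h.py <<'E'
import numpy as np, cv2
from plant import bot
def snap(n,f):
    im,d=bot.capture(n); cv2.imwrite(f'pics/{f}.png',im[:,:,::-1]); np.savez(f'pics/{f}.npz',im=im,d=d); return im,d
def cam(n):
    p=bot.camera_params(n); f=210/np.tan(np.radians(p['fov_y'])/2)
    R=cv2.Rodrigues(np.array(p['rvec'],float))[0]; return f,p['cx'],p['cy'],p['k1'],R,np.array(p['tvec'],float)
def ray(n,uv):
    f,cx,cy,k,R,t=cam(n); uv=np.atleast_2d(uv).astype(float)
    d=(uv-[cx,cy])/f; s=d.copy()
    for _ in range(20): s=d/(1+k*(s**2).sum(1,keepdims=True))
    return -R.T@t,s,R,t
def onplane(n,uv,z):
    o,s,R,t=ray(n,uv); D=np.c_[s,np.ones(len(s))]@R
    return o+D*((z-o[2])/D[:,2])[:,None]
def depthpt(n,uv,d):
    o,s,R,t=ray(n,uv); return (np.c_[s,np.ones(len(s))]*np.atleast_1d(d)[:,None]-t)@R
def proj(n,P):
    f,cx,cy,k,R,t=cam(n); c=np.atleast_2d(P)@R.T+t; s=c[:,:2]/c[:,2:]
    return s*(1+k*(s**2).sum(1,keepdims=True))*f+[cx,cy]
E
python3 - <<'E'
from h import *
a,_=snap('top','t0'); b,_=snap('side','s0')
for n in('top','side'): print(n,bot.camera_params(n))
print({k:np.round(v,3) for k,v in bot.get_obs().items()})
E
```

```text
top {'fov_y': 51.50436649768991, 'cx': 277.42022089385574, 'cy': 211.5109311070006, 'k1': -0.10466607137539632, 'rvec': array([ 2.1901677 , -2.19483805,  0.04403429]), 'tvec': array([ -48.34252205,  576.22931838, 1099.64920944])}
side {'fov_y': 53.732699831079266, 'cx': 283.61123350917046, 'cy': 209.12923734730583, 'k1': -0.05000365322518243, 'rvec': array([ 2.40981633, -0.1990173 ,  0.09350912]), 'tvec': array([-577.89169567,   76.96952392, 1005.56709292])}
{'time': np.float64(0.1), 'joint_positions': array([ 1.044,  0.343,  1.525,  0.   ,  1.275, -0.146]), 'dq': array([ 0.002, -0.004, -0.003, -0.   , -0.002,  0.002]), 'tau': array([ 1.0000e-03, -4.3201e+01, -2.4469e+01,  7.2000e-02,  5.3000e-02,
       -0.0000e+00]), 'tool_pos': array([194.931, 487.113, 237.132]), 'tcp_rot': array([-3.14 , -0.   ,  2.761]), 'contact_force': array([0.156, 0.161, 0.102]), 'moment': array([0.015, 0.035, 0.045]), 'finger_force': np.float64(0.0), 'grip_width': np.float64(91.765)}
```

View pics/t0.png

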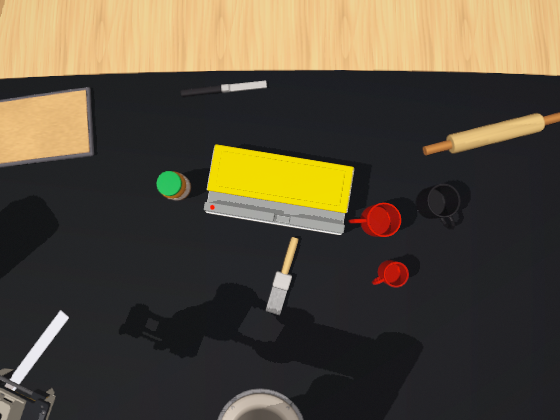

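View pics/s0.png

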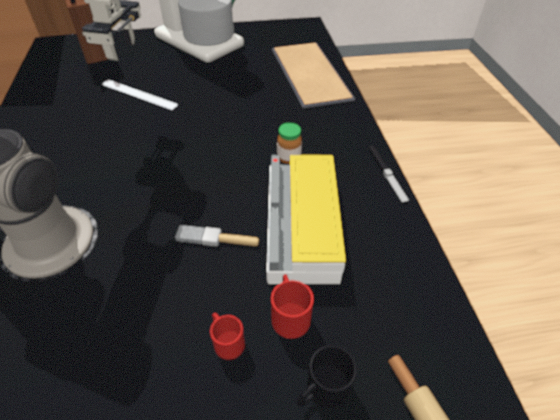

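The top view shows the dispenser with its red dot at (212,207), a notch near (282,218), the jar at (172,185) and the large red mug at (382,220). The brush is at (283,275). Look-alikes are the small red mug at (396,273) and the black mug at (444,200). The side view agrees.

```bash
python3 - <<'E'
from h import *
a=np.load('pics/t0.npz'); im=a['im']; d=a['d']
c=cv2.resize(im[190:245,195:360],None,fx=4.8,fy=4.8,interpolation=cv2.INTER_CUBIC); cv2.imwrite('pics/c0.png',c[:,:,::-1])
hsv=cv2.cvtColor(im,cv2.COLOR_RGB2HSV)
red=((hsv[...,0]<8)|(hsv[...,0]>172))&(hsv[...,1]>150)&(hsv[...,2]>80)
n,l,s,ce=cv2.connectedComponentsWithStats(red.astype(np.uint8))
for i in range(1,n):
    if s[i,4]>5: print('red',s[i],ce[i].round(1),onplane('top',ce[i],85).round(1))
y=cv2.inRange(hsv,(22,180,120),(35,255,255)); n,l,s,ce=cv2.connectedComponentsWithStats(y); i=1+s[1:,4].argmax()
q=cv2.boxPoints(cv2.minAreaRect(np.argwhere(l==i)[:,::-1].astype(np.float32))); P=onplane('top',q,88); print(q.round(1),P.round(1))
for i in range(4): print(np.linalg.norm(P[i]-P[i-1]).round(1), np.degrees(np.arctan2(*(P[i]-P[i-1])[[1,0]])).round(2))
b=np.load('pics/s0.npz'); hs=cv2.cvtColor(b['im'],cv2.COLOR_RGB2HSV)
red=((hs[...,0]<8)|(hs[...,0]>172))&(hs[...,1]>100)&(hs[...,2]>80)
n,l,s,ce=cv2.connectedComponentsWithStats(red.astype(np.uint8))
for i in range(1,n):
    if s[i,4]>3: print('sred',s[i],ce[i].round(1),onplane('side',ce[i],85).round(1))
# 3D bar top from depth, z 78..92
vv,uu=np.mgrid[190:245,195:360]; uv=np.c_[uu.ravel(),vv.ravel()]; dd=d[vv,uu].ravel()
X=depthpt('top',uv,dd); g=(abs(X[:,2]-85)<5)&(hsv[vv,uu][...,1].ravel()<60)&(dd>0)
print(g.sum(), np.median(X[g],0)); print(cv2.minAreaRect(X[g][:,:2].astype(np.float32)))
E
```

```text
red [ 349  202   52   35 1180] [379.7 219.8] [[ 552.2 -295.7   85. ]]
red [210 205   5   5  18] [211.7 206.9] [[584.1 107.8  85. ]]
red [372 261  37  27 714] [391.8 273.8] [[ 422.6 -323.8   85. ]]
[[206.8 190.1]
 [214.4 143.6]
 [353.3 166.2]
 [345.8 212.8]] [[ 624.4  119.4   88. ]
 [ 737.5  101.9   88. ]
 [ 681.1 -233.1   88. ]
 [ 569.1 -213.5   88. ]]
337.4 80.56
114.4 -8.76
339.8 -99.55
113.8 170.07
sred [274 159   3   3   8] [274.9 159.9] [[580.8 109.7  85. ]]
sred [ 270  275   44   64 2126] [291.2 307.9] [[ 545.6 -318.2   85. ]]
sred [ 209  312   36   48 1323] [226.8 335.3] [[ 418.1 -354.5   85. ]]
1002 [559.66417234 -25.28873496  84.21703873]
((560.47998046875, -52.39625549316406), (97.20478057861328, 354.36761474609375), 4.242040157318115)
```

View pics/c0.png

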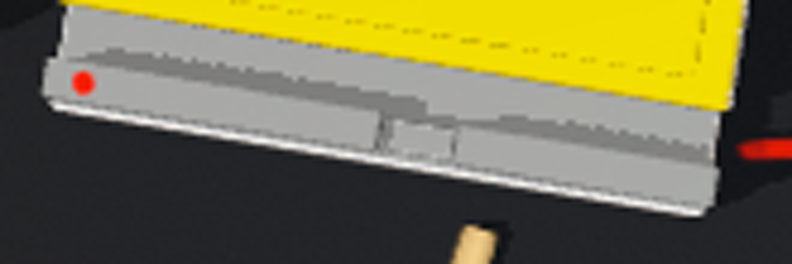

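Request:
step_arm(
  deltas=[
    [0, 0, 0, 0, 0.09],
    [0, 0, 0, 0, 0.09],
    [0, 0, 0, 0, 0.09],
    [0, 0, 0, 0, 0.09],
    [0, 0, 0, 0, 0.09],
    [0, 0, 0, 0, 0.09],
    [0, 0, 0, 0, 0.09],
    [0, 0, 0, 0, 0.09],
  ],
)

```text
time: 0.9
tool_pos: [195.0, 487.2, 237.3]
tcp_rot: [-3.141, 0.001, 1.624]
contact_force: [0.5, 0.6, -0.1]
grip_width: 32.3
finger_force: 0.0
```

Request:
step_arm(
  deltas=[
    [0, 0, 0, 0, 0.07],
    [0, 0, 0, 0, 0.073],
    [0, 0, 0, 0, 0],
  ],
)

```text
time: 1.2
tool_pos: [195.0, 487.2, 237.4]
tcp_rot: [-3.141, 0.001, 1.404]
contact_force: [-0.2, -0.5, 1.0]
grip_width: 8.2
finger_force: 0.0
```

```bash
cat >> h.py <<'E'
O=np.array([559.5,-40]); A=np.radians(-9.5); EX=np.array([np.cos(A),np.sin(A)]); EY=np.array([-EX[1],EX[0]])
def disp(P): D=np.atleast_2d(P)[:,:2]-O; return np.c_[D@EX,D@EY]
def st():
    o=bot.get_obs(); p=o['tool_pos']; print('t',round(o['time'],2),'tcp',p.round(1),'rot',o['tcp_rot'].round(4),'disp',disp(p).round(1),'tip',round(p[2]-11,1),'F',o['contact_force'].round(2),'w',o['grip_width']); return o
def go(x,y,tip):
    o=bot.get_obs(); yaw=o['tcp_rot'][2]; p=o['tool_pos']; D=np.r_[O+x*EX+y*EY,tip+11]-p
    print('tool shift mm',(D@np.array([[np.cos(yaw),np.sin(yaw),0],[np.sin(yaw),-np.cos(yaw),0],[0,0,-1]]).T).round(1))
E
python3 - <<'E'
from h import *
st(); go(-4,155,150)
print('notch',disp(onplane('top',[[274.5,217.2],[289.8,219.8]],85)), 'barend',disp(onplane('top',[[204,209],[343.5,229]],85)))
print('dot',disp([[584.1,107.8],[580.8,109.7]]))
E
```

```text
t 1.2 tcp [195.  487.2 237.4] rot [-3.1413e+00  7.0000e-04  1.4042e+00] disp [[-446.5  459.9]] tip 226.4 F [-0.24 -0.45  1.01] w 8.241792973581322
tool shift mm [-304.5  442.7   76.4]
notch [[  0.06584335  -3.20023867]
 [ -0.11405318 -40.32410367]] barend [[  -8.1274404   167.38643634]
 [  -0.9526172  -170.70220234]]
dot [[-1.31410348e-01  1.49833183e+02]
 [-3.69974328e+00  1.51162469e+02]]
```

Request:
step_arm(
  deltas=[
    [0, -0.047, 0.068, 0, 0],
    [0, -0.047, 0.068, 0, 0],
    [0, -0.047, 0.068, 0, 0],
    [0, -0.047, 0.068, 0, 0],
    [0, -0.047, 0.068, 0, 0],
    [0, -0.047, 0.068, 0, 0],
    [0, -0.047, 0.068, 0, 0],
    [0, -0.047, 0.068, 0, 0],
  ],
)

```text
time: 2.0
tool_pos: [433.3, 255.8, 237.6]
tcp_rot: [-3.141, -0.0, 1.409]
contact_force: [0.2, 0.3, 0.3]
grip_width: 0.2
finger_force: 0.0
```

Request:
step_arm(
  deltas=[
    [0, -0.047, 0.068, 0, 0],
    [0, -0.047, 0.068, 0, 0],
    [0, -0.047, 0.068, 0, 0],
    [0, -0.047, 0.068, 0, 0],
    [0, -0.045, 0.069, 0, 0],
    [0, 0, 0, 0, 0],
    [0, 0, 0, 0, 0],
    [0, 0, 0, 0, 0],
  ],
)

```text
time: 2.8
tool_pos: [580.6, 114.8, 237.5]
tcp_rot: [-3.141, -0.0, 1.407]
contact_force: [0.1, 0.9, -0.1]
grip_width: 0.3
finger_force: 0.0
```

```bash
python3 - <<'E'
from h import *
snap('top','t1'); st(); go(-4,155,88)
c=np.load('pics/t1.npz')['im'][120:300,140:420]; cv2.imwrite('pics/c1.png',cv2.resize(c,None,fx=2.5,fy=2.5)[:,:,::-1])
E
```

```text
t 2.85 tcp [580.5 115.1 237.8] rot [-3.1410e+00 -2.0000e-04  1.4076e+00] disp [[ -4.9 156.5]] tip 226.8 F [ 0.32 -0.03  0.25] w 0.8846493514219743
tool shift mm [ -1.5   0.9 138.8]
```

View pics/c1.png

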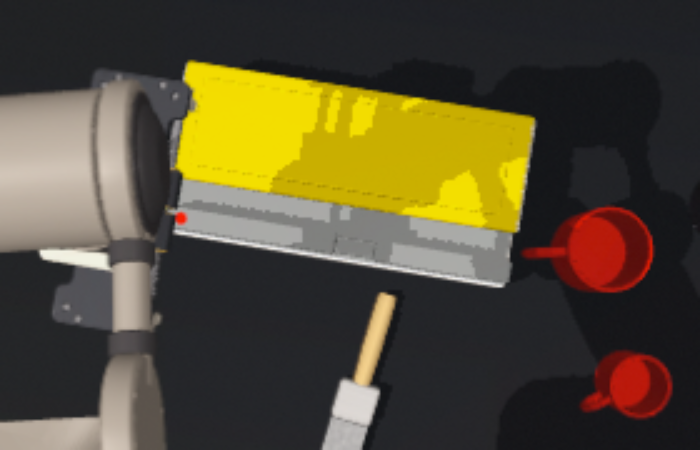

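The crop shows the gripper over the dot end, its body spanning above the cover. The dot is at (180,218) and the notch at (355,247) in the crop, and the mug and brush are undisturbed.

Request:
step_arm(
  deltas=[
    [0, 0, 0, 0.08, 0],
    [0, 0, 0, 0.08, 0],
    [0, 0, 0, 0.07, 0],
    [0, 0, 0, 0.03, 0],
    [0, 0, 0, 0.01, 0],
    [0, 0, 0, 0, 0],
    [0, 0, 0, 0, 0],
  ],
)

```text
time: 3.55
tool_pos: [582.0, 114.7, 104.2]
tcp_rot: [3.139, -0.001, 1.406]
contact_force: [-1.3, 0.8, -0.4]
grip_width: 1.0
finger_force: 0.0
```

Request:
step_arm(
  deltas=[
    [0, 0, 0, 0.002, 0],
    [0, 0, 0, 0.002, 0],
    [0, 0, 0, 0, 0],
  ],
)

```text
time: 3.85
tool_pos: [581.5, 114.2, 101.2]
tcp_rot: [3.141, -0.0, 1.405]
contact_force: [-0.6, -0.8, 0.3]
grip_width: 0.1
finger_force: 0.0
```

Request:
step_arm(
  deltas=[
    [0, 0, 0, 0.002, 0],
    [0, 0, 0, 0.002, 0],
    [0, 0, 0, 0.002, 0],
    [0, 0, 0, 0, 0],
  ],
)

```text
time: 4.25
tool_pos: [581.2, 114.1, 97.5]
tcp_rot: [-3.141, 0.0, 1.405]
contact_force: [0.5, -0.2, -0.1]
grip_width: 0.2
finger_force: 0.0
```

Request:
step_arm(
  deltas=[
    [0, 0, 0, 0.002, 0],
    [0, 0, 0, 0, 0],
    [0, 0, 0, 0, 0],
  ],
)

```text
time: 4.55
tool_pos: [581.3, 114.2, 96.7]
tcp_rot: [-3.142, -0.0, 1.405]
contact_force: [0.4, -0.3, 0.4]
grip_width: 0.7
finger_force: 0.0
```

Request:
step_arm(
  deltas=[
    [0, 0, 0, 0.001, 0],
    [0, 0, 0, 0.001, 0],
    [0, 0, 0, 0, 0],
  ],
)

```text
time: 4.85
tool_pos: [581.5, 114.2, 96.3]
tcp_rot: [3.141, -0.0, 1.405]
contact_force: [-2.1, -0.1, 5.2]
grip_width: 0.5
finger_force: 2.4
```

Request:
step_arm(
  deltas=[
    [0, -0.008, 0, 0.0004, 0],
    [0, -0.012, 0, 0, 0],
    [0, -0.012, 0, 0, 0],
    [0, -0.012, 0, 0, 0],
    [0, -0.012, 0, 0, 0],
    [0, -0.012, 0, 0, 0],
  ],
)

```text
time: 5.45
tool_pos: [576.5, 80.9, 96.3]
tcp_rot: [3.139, -0.002, 1.405]
contact_force: [-0.3, 3.2, 5.8]
grip_width: 0.5
finger_force: 2.6
```

```bash
python3 -c "
from h import *
st()"
```

```text
t 5.45 tcp [576.5  80.9  96.3] rot [ 3.1394e+00 -1.5000e-03  1.4051e+00] disp [[ -3.2 122. ]] tip 85.3 F [-0.3   3.21  5.75] w 0.4830667230178884
```

Request:
step_arm(
  deltas=[
    [0, -0.012, 0, 0, 0],
    [0, -0.012, 0, 0, 0],
    [0, -0.012, 0, 0, 0],
    [0, -0.012, 0, 0, 0],
    [0, -0.012, 0, 0, 0],
    [0, -0.012, 0, 0, 0],
    [0, -0.012, 0, 0, 0],
    [0, -0.012, 0, 0, 0],
  ],
)

```text
time: 6.25
tool_pos: [568.5, 33.5, 96.3]
tcp_rot: [3.139, -0.001, 1.405]
contact_force: [-0.2, 3.1, 5.0]
grip_width: 0.3
finger_force: 2.6
```

Request:
step_arm(
  deltas=[
    [0, -0.012, 0, 0, 0],
    [0, -0.012, 0, 0, 0],
    [0, -0.012, 0, 0, 0],
    [0, -0.012, 0, 0, 0],
    [0, -0.012, 0, 0, 0],
    [0, -0.012, 0, 0, 0],
    [0, -0.012, 0, 0, 0],
  ],
)

```text
time: 6.95
tool_pos: [561.3, -8.2, 96.0]
tcp_rot: [3.14, -0.001, 1.405]
contact_force: [0.7, 3.4, 5.2]
grip_width: 0.1
finger_force: 2.9
```

```bash
python3 -c "
from h import *
st()"
```

```text
t 6.95 tcp [561.3  -8.2  96. ] rot [ 3.1404e+00 -9.0000e-04  1.4051e+00] disp [[-3.5 31.7]] tip 85.0 F [0.72 3.44 5.16] w 0.1248689712589675
```

Request:
step_arm(
  deltas=[
    [0, -0.012, 0, 0, 0],
    [0, -0.012, 0, 0, 0],
    [0, -0.012, 0, 0, 0],
    [0, -0.01, 0, 0, 0],
    [0, -0.008, 0, 0, 0],
    [0, -0.006, 0, 0, 0],
  ],
)

```text
time: 7.55
tool_pos: [556.2, -37.8, 95.9]
tcp_rot: [3.141, -0.001, 1.405]
contact_force: [1.1, 4.1, 6.4]
grip_width: 0.6
finger_force: 2.8
```

Request:
step_arm(
  deltas=[
    [0, -0.005, 0, 0, 0],
    [0, -0.005, 0, 0, 0],
  ],
)

```text
time: 7.75
tool_pos: [555.4, -42.7, 95.9]
tcp_rot: [3.141, -0.001, 1.405]
contact_force: [0.0, 4.2, 5.5]
grip_width: 0.6
finger_force: 2.4
```

Request:
step_arm(
  deltas=[
    [0, -0.005, 0, 0, 0],
    [0, -0.005, 0, 0, 0],
  ],
)

```text
time: 7.95
tool_pos: [554.0, -48.1, 95.2]
tcp_rot: [-3.141, 0.0, 1.405]
contact_force: [-0.9, 0.3, -0.8]
grip_width: 0.7
finger_force: 0.0
```

Request:
step_arm(
  deltas=[
    [0, -0.005, 0, 0, 0],
    [0, -0.005, 0, 0, 0],
  ],
)

```text
time: 8.15
tool_pos: [553.0, -53.0, 95.0]
tcp_rot: [-3.14, 0.0, 1.405]
contact_force: [-0.2, 0.6, 0.1]
grip_width: 0.1
finger_force: 0.0
```

```bash
python3 -c "
from h import *
st()"
```

```text
t 8.15 tcp [553. -53.  95.] rot [-3.1404e+00  3.0000e-04  1.4051e+00] disp [[ -4.2 -13.9]] tip 84.0 F [-0.17  0.57  0.12] w 0.12386307756382021
```

The drop was felt at bar y of about -4 to -9, which fits the notch seen in the image (centre about -20). Next I centre the finger and press.

Request:
step_arm(
  deltas=[
    [0, -0.006, 0, 0, 0],
    [0, -0.006, 0, 0, 0],
    [0, 0, 0, 0.006, 0],
    [0, 0, 0, 0.006, 0],
    [0, 0, 0, 0.004, 0],
    [0, 0, 0, 0, 0],
  ],
)

```text
time: 8.75
tool_pos: [552.2, -58.3, 87.0]
tcp_rot: [-3.141, -0.0, 1.405]
contact_force: [0.4, 0.5, 0.2]
grip_width: 0.4
finger_force: 0.0
```

Request:
step_arm(
  deltas=[
    [0, 0, 0, 0.004, 0],
    [0, 0, 0, 0.004, 0],
    [0, 0, 0, 0.003, 0],
    [0, 0, 0, 0, 0],
  ],
)

```text
time: 9.15
tool_pos: [552.7, -58.4, 82.2]
tcp_rot: [3.141, -0.0, 1.405]
contact_force: [-0.2, 0.4, 4.1]
grip_width: 0.8
finger_force: 1.4
```

Request:
step_arm(
  deltas=[
    [0, 0, 0, 0.004, 0],
    [0, 0, 0, 0.004, 0],
    [0, 0, 0, 0, 0],
  ],
)

```text
time: 9.45
tool_pos: [552.6, -58.4, 78.2]
tcp_rot: [3.141, -0.0, 1.405]
contact_force: [1.3, 0.8, 2.8]
grip_width: 0.4
finger_force: 1.5
```

Tip is at 67; continue to the stop (about 64–65).

Request:
step_arm(
  deltas=[
    [0, 0, 0, 0.003, 0],
    [0, 0, 0, 0.003, 0],
    [0, 0, 0, 0, 0],
  ],
)

```text
time: 9.75
tool_pos: [552.7, -58.4, 76.2]
tcp_rot: [3.141, -0.0, 1.405]
contact_force: [-3.0, 1.9, 11.8]
grip_width: 0.4
finger_force: 5.8
```

Request:
step_arm(
  deltas=[
    [0, 0, 0, 0.002, 0],
    [0, 0, 0, 0, 0],
    [0, 0, 0, 0, 0],
  ],
)

```text
time: 10.05
tool_pos: [552.7, -58.4, 76.1]
tcp_rot: [3.14, 0.0, 1.405]
contact_force: [-7.2, 2.3, 18.7]
grip_width: 0.3
finger_force: 9.3
```

The stop was felt 20 mm below the bar's top. Now I lift away.

Request:
step_arm(
  deltas=[
    [0, 0, 0, -0.006, 0],
    [0, 0, 0, -0.02, 0],
    [0, 0, 0, -0.05, 0],
    [0, 0, 0, -0.08, 0],
    [0, 0, 0, -0.08, 0],
    [0, 0, 0, -0.05, 0],
    [0, 0, 0, 0, 0],
  ],
)

```text
time: 10.75
tool_pos: [554.4, -58.9, 221.4]
tcp_rot: [3.134, 0.001, 1.405]
contact_force: [-0.3, 0.1, -0.1]
grip_width: 0.6
finger_force: 0.0
```

Request:
step_arm(
  deltas=[
    [0, 0, -0.08, 0, 0],
    [0, 0, -0.09, 0, 0],
    [0, 0, -0.09, 0, 0],
    [0, 0, -0.06, 0, 0],
    [0, 0, 0, 0, 0],
    [0, 0, 0, 0, 0],
  ],
)

```text
time: 11.35
tool_pos: [394.8, -32.2, 217.0]
tcp_rot: [3.141, -0.0, 1.405]
contact_force: [0.6, -0.6, 0.4]
grip_width: 0.6
finger_force: 0.0
```

```bash
python3 - <<'E'
from h import *
st(); b,d=snap('side','s2'); 
c=cv2.resize(b[90:370,160:440],None,fx=2,fy=2); cv2.imwrite('pics/c2.png',c[:,:,::-1])
hs=cv2.cvtColor(b,cv2.COLOR_RGB2HSV); m=cv2.inRange(hs,(22,180,100),(35,255,255))>0; uv=np.argwhere(m)[:,::-1]
X=depthpt('side',uv,d[m]); D=disp(X); g=abs(D[:,0]-45)<8; print('cover front z',np.median(X[g,2]),'rear',np.median(X[abs(D[:,0]-135)<8,2]))
E
```

```text
t 11.35 tcp [394.8 -32.2 217. ] rot [ 3.1409 -0.      1.405 ] disp [[-163.7  -19.4]] tip 206.0 F [ 0.59 -0.64  0.44] w 0.5748933561654997
cover front z nan rear nan
  return _methods._mean(a, axis=axis, dtype=dtype,
  ret = ret.dtype.type(ret / rcount)
```

View pics/c2.png

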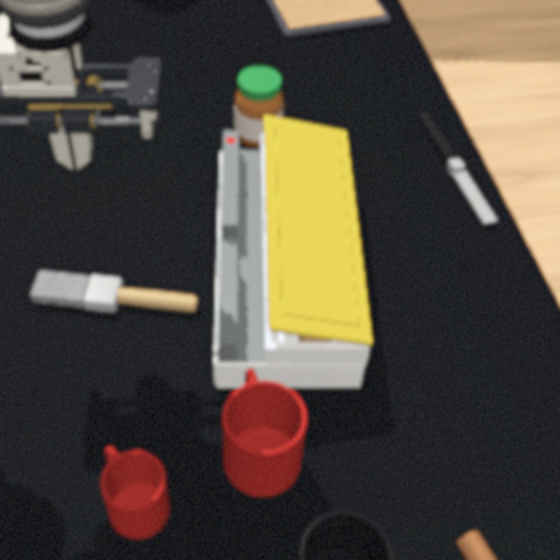

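The crop shows the cover ajar, its front edge lifted from (262,115) to (272,330). The mug, jar and brush are in place and the gripper is clear at (80,110). One check of the tilt, with a looser mask, and then I hand in.

```bash
python3 - <<'E'
from h import *
a=np.load('pics/s2.npz'); hs=cv2.cvtColor(a['im'],cv2.COLOR_RGB2HSV); m=(cv2.inRange(hs,(20,110,80),(38,255,255))>0)&(a['d']>0)
X=depthpt('side',np.argwhere(m)[:,::-1],a['d'][m]); D=disp(X); g=(D[:,0]>30)&(D[:,0]<155)&(abs(D[:,1])<175)&(X[:,2]>70)
p=np.polyfit(D[g,0],X[g,2],1); print(g.sum(),'tilt',np.arctan(-p[0]),'front z',np.polyval(p,38))
if g.sum()>500 and abs(np.arctan(-p[0])-.24)<.03: print('closing',bot.close_job())
E
```

```text
4826 tilt 0.23958190009720104 front z 115.75446618159123
the job is handed in; nothing more can be done
closing None
```

The job is handed in: I ran the closed fingertips along the bar from the red-dot end, felt the notch and pressed the key to its stop, leaving the cover ajar at about 0.24 rad, the arm clear, and the mug, jar and brush in place by eye in the last side picture.

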